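# Reverse the shaker's retaining arm, load the sample pots, set the timer

### The arm

A 6-joint arm with a two-finger parallel gripper is mounted at the origin on the work surface. World frame = base frame: x ahead of the robot, y to its left, z up, the work surface at z = 0. Lengths are in m, angles in rad, forces in N, time in s.
With the tool pointing down it reaches from about 0.3 to 0.775 m from the base axis. Payload 14.6 kg.
Tool frame: the origin (TCP) lies midway between the tips of the shut fingers; the grasp point (between the pads) lies 19 mm behind it (ctrl.hold_point_z is the distance from the TCP to the grasp point, in m); z points along the fingers, x is the direction in which the jaws open and shut, and the axes are right-handed (so a half turn about z gives the same grasp; the last joint's range is limited). The gripper opens to 94 mm and grips with 3 to 60 N. Pads are 16 mm wide; open, the fingers measure 119 mm over their backs; the gripper's body (75 mm by 177 mm) begins 78 mm behind the grasp point.
Start: joints at [-1.284, 0.3, 1.521, -0, 1.321, -0.067], TCP at [0.191, -0.516, 0.205] pointing down, gripper open.
Joint ranges: [-3.03, 3.03], [-0.79, 2.21], [0.23, 2.52], [-1.04, 4.18], [0, 3.07], [-2.55, 2.55]. Speed limits (rad/s): [2.22, 2.22, 2.57, 3.14, 3.14, 3.14].

### API

Orientations are given as [roll, pitch, yaw] about the fixed x, y, z axes, in that order (R = Rz(yaw) Ry(pitch) Rx(roll)).
In Python, from station import ctrl, viewer, ticket, nets gives the robot as it stands.
- The arm moves only by the tool carry_out, never from a script. Its argument "commands" is one flat list of numbers, 7 for each row, row after row: the closure, from -1 (fully open) to 1 (shut), so that 0 is half open, then the shift along the world's x, y, z in cm, then the turn, a rotation vector about the world's x, y, z in rad. In form: [gripper, tx, ty, tz, ax, ay, az, gripper, tx, ty, tz, ax, ay, az, ...]. A call has 1 to 12 rows; each row is the pose to reach, as a shift and turn from the pose measured when the call began; what a row does not reach only later rows make up. A row lasts 1/12 s, in which the tool goes at most 41.7 mm and 7.16 degrees, less where a joint would pass 70% of its speed; a pose out of reach is approached as far as the arm can. A call with a gripper value outside its range is refused whole. The fingers move at their own pace and stop on an object; "force" is the grip in N (left out, the last holds). Time passes only in rows, so rows that repeat a pose let the fingers close. It gives the time, the measured TCP pose, the force and the opening at its end, in the units of the state.
- ctrl.get_obs(): the state, without advancing time (a new reading comes with each control period).
- viewer.camera(name): name is "side" or "top" or "wrist"; returns (picture, depth): 384x512x3 uint8, blue, green, red; 384x512 float32, m along the optical axis (not along the pixel's ray), 0 where there is no reading.
- viewer.camera_info(name): a dict with "fx", "fy", "cx", "cy" (pixels), "R" (3x3) and "t" (3): a world point X has camera coordinates R X + t. Camera axes: x right, y down, z forward; pixel columns grow to the right and rows downward; lengths in m; the calibration is good to about 2 mm. A picture is of the moment at which its call begins: read the wrist's pose just before it. camera_info takes no time and is no camera call; for the wrist camera it gives the pose at the moment of the call.
- ticket.hand_in(): hands the job in, once; it reports no verdict.
Trained networks look in the newest picture that a camera, given by its name, has taken for a name from the list of things; names that differ only in an ending like _2 or _b are one class to them, and where a whole thing is asked for, a point or a joint stands for the part that bears it (a point fixed in the world has none). Each returns a list of dicts, best first, with "confidence" (0 to 1); they miss things now and then, are a little off and sometimes report something else, mostly with a low value. They report only what shows in the picture. A call takes as long as a camera call. They do not tell look-alikes from the thing itself.
- nets.silhouettes(camera, thing): "region" (384x512 bool, what is visible of it) and "extent" ([left, top, right, bottom] in pixels, round what is visible of it).
The state is a dict: "time_s": time; "qpos": joint angles; "joint_vel": joint speeds; "tau": joint torques, N m; "ee_pos": TCP position; "eef_rot": TCP orientation; "force": force on the tool from outside, world axes, zero at the start; "moment": the same for the moment, N m; "grip_width": finger opening in m.
Only numpy, scipy, OpenCV 4.12 (cv2) and the standard library are available. Lean on these libraries where they do the work, as an engineer would, in place of code of your own. Each camera call takes 0.05 s, during which the arm holds its last target. There are 200 camera calls.

### The job

Get the bench shaker ready: first lift the retaining arm off its pivot pin, turn it end for end and refit it with its orange end fully down on the pin and its blue end lying in the yoke. Then stand every red-capped sample pot from the green mat upright on the shaker's black tray, and last roll the timer's thumbwheel until the 4 is on top, between the two red pointers. Leave the jug and the stack of dishes where they are.

Things in the scene. Friction and masses are not known exactly. Their poses are not given: they have to be found in the camera images.
- shaker: low white bench shaker, fixed, 250 (x) by 280 (y) by 45 mm tall; origin under its centre, z up. Along its near (-x) edge lies a bed for the arm at 45 mm height, with the pivot pin towards -y and the yoke towards +y; the rest of its top carries the black tray. Turned by up to 0.2 rad about z.
- pin (a point): axis of the steel pivot pin at bed height (45 mm above the table), axes as the shaker. The pin is 16 mm thick and straight for 16 mm, then tapers to a 6 mm tip 26 mm above the bed.
- rest (a point): point on the bed in the middle of the yoke, 130 mm from the pin along the shaker's +y: here the centre of the arm's free end belongs. The yoke is two steel cheeks, 14 mm tall and 30 mm long (along y), 54 mm apart (along x), that stand either side of the free end.
- tray (a point): centre of the upper face of the shaker's black tray (49 mm above the table), axes as the shaker. Inside the rim the tray measures 150 (x) by 250 (y) mm; the rim is 18 mm tall and 5 mm thick. Room for six pots, at x +-35, y -80, 0 and +80 mm.
- bar: loose flat retaining arm, 220 g, 180 mm long (x), 12 mm thick; grey middle 26 mm wide, ends 40 wide, 50 long, blue at +x, orange at -x, each with a 20 mm through hole. A black grip rib 70 long (x), 16 mm wide (y) stands on its middle, 12 to 44 mm above the underside: pinch it across. Origin at the underside's centre, z up. Starts with blue on the pin, orange in the yoke.
- bar_blue (a point): centre of the blue end's hole at the underside, 65 mm from the arm's origin along +x
- bar_orange (a point): centre of the orange end's hole at the underside, 65 mm from the arm's origin along -x
- timer: fixed grey timer box, 130 (x) by 100 (y) by 50 mm, origin under its centre, z up, yaw within 0.25 rad. A thumbwheel stands out of its top between two cheeks that rise to 75 mm (from 23 mm off the middle outward), with red pointers at x = 0 that rise to 95 mm, 23 to 29 mm to either side. Digits read upright from the robot's side.
- wheel_axis (a point): centre of the thumbwheel, 60 mm above the table, axes as the timer; the wheel turns about its y axis
- wheel (a joint): thumbwheel angle, rad, 0 to 5.5: digit k is on top at k*pi/4. Grows as the wheel's top moves to the timer's +x. White drum, radius 40, width 34 mm, black digits 0 to 7; between them 8 black fins, 5 mm thick, out to radius 56 mm, at joint-(k+0.5)*pi/4 from the top towards +x: a fingertip between fins pushes one along. No clicks; 0.06 N m friction holds it where left. Starts below 2, any angle.
- mat: fixed green mat, 250 by 200 by 3 mm, origin under its centre; the pots start on it. Mat and timer may be on either side of the shaker.
- pot1: closed sample pot 1, a squat white jar with a red cap and paper label, 52 mm across and 56 mm tall, bottom-heavy, 120 g. Origin at the centre of its underside, z up. Starts upright on the green mat; may be absent (3 to 5 pots are there).
- pot2: closed sample pot 2, a squat white jar with a red cap and paper label, 52 mm across and 56 mm tall, bottom-heavy, 120 g. Origin at the centre of its underside, z up. Starts upright on the green mat; may be absent (3 to 5 pots are there).
- pot3: closed sample pot 3, a squat white jar with a red cap and paper label, 52 mm across and 56 mm tall, bottom-heavy, 120 g. Origin at the centre of its underside, z up. Starts upright on the green mat; may be absent (3 to 5 pots are there).
- pot4: closed sample pot 4, a squat white jar with a red cap and paper label, 52 mm across and 56 mm tall, bottom-heavy, 120 g. Origin at the centre of its underside, z up. Starts upright on the green mat; may be absent (3 to 5 pots are there).
- pot5: closed sample pot 5, a squat white jar with a red cap and paper label, 52 mm across and 56 mm tall, bottom-heavy, 120 g. Origin at the centre of its underside, z up. Starts upright on the green mat; may be absent (3 to 5 pots are there).
- jug: bystander: white bottle with red cap, 80 mm across, 160 mm tall, origin under its centre; leave it alone
- dishes: bystander: stack of culture dishes, 90 mm across, 55 mm tall, origin under its centre; leave it alone
There are look-alikes about, which are no part of the job. What is shaped like the pot5 but grey or purple is not meant.

How it is judged:
By the outcome, as a careful person would: the job done as asked, in the order asked, and still so for the second after the job is handed in, with the robot touching nothing.
Of pot1, pot2, pot3, pot4, pot5 only 3 to 5 are there at a start; the rules pass over those that are not, and their reading is None.
At some moment in a run one of pot1, pot2, pot3, pot4, pot5 may be knocked a few centimetres aside while the robot is not near it.
Once in a run the grip may slacken for a moment while it holds something.
It also fails if it takes over 210 s, if anything falls off the work surface, if the arm or the gripper's body presses on something with over 40 N, if the wrist force passes 120 N, or if a joint passes its speed limit or range.

## Working session

There is one attempt and no reset: what is moved stays moved. The work goes in short steps, Python scripts to look and compute and a tool call to move; the robot and the scene stay as the last step left them, time stands still between calls to the robot, and variables do not carry over. Pictures are saved under pics/ and viewed, about 12 in all and at most 16, crops included, and the job is handed in when it is done.

Besides the shell and the picture viewer there is one more tool, called after ">>>" as name(argument=value, ...) on one line, values as JSON. carry_out: Moves the arm, as the interface text tells. Its arguments: {"type":"object","properties":{"commands":{"type":"array","items":{"type":"number"}},"force":{"type":"number"}},"required":["commands"]}

```bash
ls; mkdir -p pics; cat > h.py <<'E'
import numpy as np, cv2
from station import ctrl, viewer, ticket, nets
def shot(cam,name=None):
    p,d=viewer.camera(cam); i=viewer.camera_info(cam)
    if name: cv2.imwrite('pics/%s.png'%name,p)
    return p,d,i
def cloud(d,i):
    v,u=np.mgrid[:384,:512]
    X=np.stack([(u-i['cx'])*d/i['fx'],(v-i['cy'])*d/i['fy'],d],-1)
    W=(X-np.array(i['t']))@np.array(i['R'])
    W[d<=0]=np.nan
    return W
def proj(P,i):
    c=np.array(i['R'])@np.array(P)+np.array(i['t']); return np.array([c[0]/c[2]*i['fx']+i['cx'],c[1]/c[2]*i['fy']+i['cy']])
def st():
    o=ctrl.get_obs(); print('t',o['time_s'],'p',np.round(o['ee_pos'],4),'r',np.round(o['eef_rot'],3),'q',np.round(o['qpos'],3),'w',round(float(o['grip_width']),4),'F',np.round(o['force'],1)); return o
E
python3 - <<'E'
from h import *
st()
a,da,ia=shot('top');b,db,ib=shot('side')
cv2.imwrite('pics/a.png',np.hstack([a,b])[:, :]) 
im=cv2.resize(a,(800,600));cv2.imwrite('pics/top.png',im)
cv2.imwrite('pics/side.png',cv2.resize(b,(800,600)))
W=cloud(da,ia)
for cam,d,i in(('top',da,ia),('side',db,ib)):
    W=cloud(d,i); print(cam,'pos',np.round(-np.array(i['R']).T@np.array(i['t']),3),i['fx'])
    for th in ['shaker','tray','bar','bar_blue','bar_orange','timer','wheel','mat','pot1','jug','dishes']:
        for r in nets.silhouettes(cam,th)[:7]:
            m=r['region']; P=W[m];P=P[~np.isnan(P[:,0])]
            if len(P): print(th,round(r['confidence'],2),np.round(r['extent']),'med',np.round(np.median(P,0),3),'zmax',np.round(np.percentile(P[:,2],95),3))
E
```

```text
pics
t 0.0 p [ 0.1905 -0.5157  0.2049] r [-3.142e+00  1.000e-03 -1.217e+00] q [-1.284  0.3    1.522 -0.     1.321 -0.067] w 0.0941 F [-0.   0.6  0.1]
top pos [0.385 0.042 1.291] 479.8944728108271
shaker 0.87 [218. 167. 328. 264.] med [0.555 0.019 0.048] zmax 0.065
tray 0.57 [216. 164. 331. 262.] med [0.555 0.019 0.048] zmax 0.065
tray 0.45 [239. 237. 304. 256.] med [0.458 0.035 0.058] zmax 0.09
bar 0.93 [236. 237. 305. 257.] med [0.456 0.029 0.058] zmax 0.09
bar 0.72 [140. 232. 158. 254.] med [0.468 0.343 0.058] zmax 0.063
bar 0.63 [175. 262. 197. 281.] med [0.394 0.243 0.059] zmax 0.062
bar_blue 0.92 [240. 235. 306. 257.] med [0.458 0.032 0.058] zmax 0.09
bar_blue 0.2 [175. 232. 201. 254.] med [0.47  0.244 0.058] zmax 0.063
bar_orange 0.92 [232. 237. 304. 257.] med [0.458 0.032 0.058] zmax 0.09
bar_orange 0.55 [216. 162. 330. 263.] med [0.555 0.019 0.048] zmax 0.065
timer 0.97 [372. 209. 425. 266.] med [ 0.471 -0.29   0.064] zmax 0.102
wheel 0.67 [390. 217. 412. 260.] med [ 0.475 -0.298  0.087] zmax 0.11
wheel 0.64 [240. 236. 305. 258.] med [0.458 0.027 0.058] zmax 0.09
mat 0.91 [13
[... 1580 characters left out ...]
0.293  0.087] zmax 0.104
mat 0.94 [217. 238. 312. 289.] med [0.467 0.327 0.004] zmax 0.006
pot1 0.97 [271. 284. 292. 315.] med [0.414 0.479 0.047] zmax 0.058
pot1 0.91 [259. 226. 278. 250.] med [0.471 0.263 0.053] zmax 0.061
pot1 0.9 [289. 231. 305. 256.] med [0.396 0.263 0.044] zmax 0.061
pot1 0.87 [233. 281. 258. 317.] med [0.496 0.494 0.045] zmax 0.058
pot1 0.79 [233. 225. 255. 254.] med [0.545 0.273 0.045] zmax 0.061
pot1 0.66 [256. 248. 275. 277.] med [0.469 0.364 0.047] zmax 0.061
dishes 0.66 [270. 179. 292. 213.] med [0.459 0.058 0.058] zmax 0.09
dishes 0.57 [218. 143. 240. 163.] med [ 0.703 -0.3    0.045] zmax 0.058
dishes 0.37 [207. 169. 299. 231.] med [0.559 0.073 0.049] zmax 0.067
```

View pics/top.png

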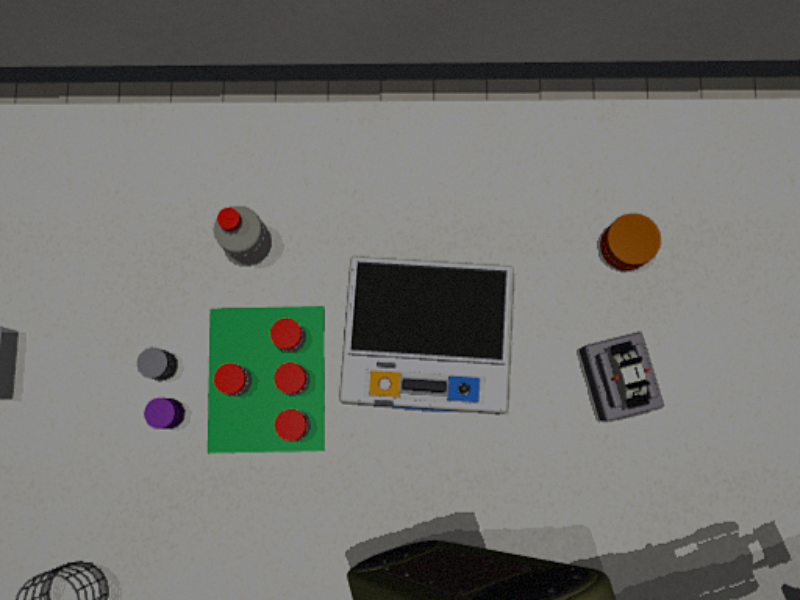

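View pics/side.png

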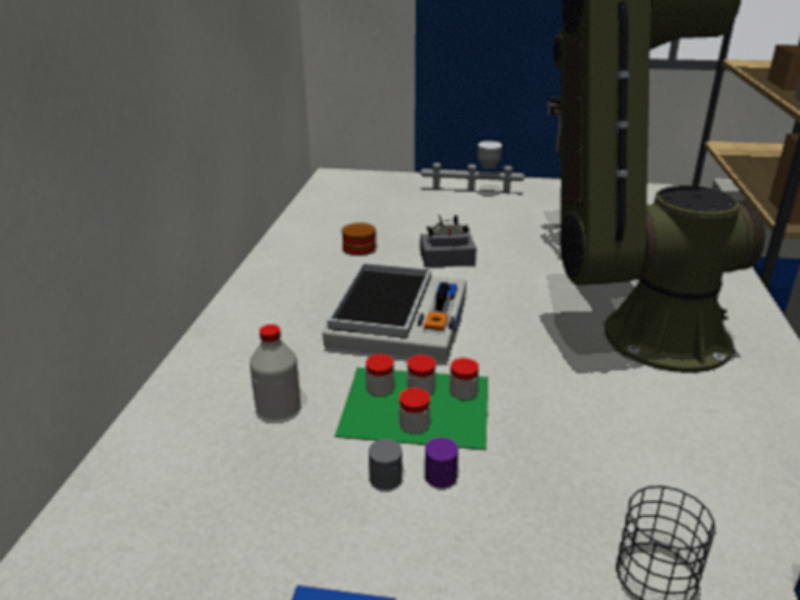

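Both views show four red-capped pots on the mat, at top-view pixels (288,334), (291,378), (232,380) and (292,425). The grey and purple jars stand off the mat. The bar has its blue end at -y on the pin, and the wheel shows about 1.

```bash
cat >> h.py <<'E'
def hsvmask(p,c):
    h=cv2.cvtColor(p,cv2.COLOR_BGR2HSV); H,S,V=h[...,0],h[...,1],h[...,2]
    return {'red':((H<5)|(H>173))&(S>150)&(V>90),'orange':(H>10)&(H<25)&(S>150)&(V>80),'blue':(H>100)&(H<125)&(S>130)&(V>60),'black':V<45}[c]
def blobs(m,W,lo,hi,amin=30):
    z=W[...,2]; m=(m&(z>lo)&(z<hi)).astype(np.uint8)
    n,l,s,c=cv2.connectedComponentsWithStats(m)
    out=[]
    for k in range(1,n):
        if s[k,4]>=amin:
            P=W[l==k]; r=cv2.minAreaRect((P[:,:2]*1000).astype(np.float32))
            out.append((s[k,4],np.round(c[k],1),np.round(np.mean(P,0),4),[np.round(np.array(x),1) for x in r]))
    return out
E
python3 - <<'E'
from h import *
p,d,i=shot('top');W=cloud(d,i)
for c,lo,hi in(('red',.04,.12),('orange',.05,.07),('blue',.05,.07),('black',.08,.1),('black',.045,.055)):
    for x in blobs(hsvmask(p,c),W,lo,hi,8): print(c,*x)
p,d,i=shot('side');W=cloud(d,i)
for c,lo,hi in(('red',.04,.12),('orange',.05,.07),('blue',.05,.07),('black',.08,.1)):
    for x in blobs(hsvmask(p,c),W,lo,hi,8): print('S',c,*x)
E
```

```text
red 289 [182.6 213.1] [0.5455 0.2562 0.0588] [array([545.1, 256.5]), array([48.8, 48.1]), np.float64(53.2)]
red 293 [146.6 241.9] [0.4704 0.3476 0.0592] [array([470.3, 347.9]), array([47.2, 48.8]), np.float64(46.2)]
red 300 [185.1 241.7] [0.4713 0.2478 0.0589] [array([471.7, 248. ]), array([49.2, 47.5]), np.float64(0.8)]
red 308 [185.6 271.6] [0.3951 0.2445 0.0591] [array([395.4, 244.9]), array([49.3, 48.3]), np.float64(65.0)]
orange 802 [405.3 152.4] [ 0.7074 -0.3266  0.0541] [array([ 707.2, -326.7]), array([85.3, 85.1]), np.float64(40.5)]
orange 232 [246.  245.1] [0.4631 0.091  0.0567] [array([463.2,  91.2]), array([49. , 38.5]), np.float64(85.9)]
blue 238 [296.5 248.4] [ 0.4548 -0.0385  0.0566] [array([454.7, -38.5]), array([48.8, 38.4]), np.float64(87.9)]
black 43 [397.8 221.7] [ 0.5211 -0.2914  0.0826] [array([ 520.4, -290.8]), array([11.6, 33.4]), np.float64(13.1)]
black 15 [398.  243.1] [ 0.4669 -0.2883  0.0875] [array([ 467.7, -288.7]), array([25.6,  2.9]), np.float64(15.3)]
black 179 [271.5 246.3] [0.4583 0.026  0.0883] [array([458.4,  26. ]), array([68. , 15.9]), np.float64
[... 2006 characters left out ...]
4(50.0)]
S black 8 [297.8  61.8] [ 0.532  -1.6769  0.091 ] [array([  534.7, -1673.8]), array([25.3, 10.9]), np.float64(56.5)]
S black 9 [314.2  62.3] [ 0.4243 -1.6754  0.0909] [array([  422.9, -1681.6]), array([19.4, 41.1]), np.float64(2.3)]
S black 18 [322.   62.9] [ 0.3738 -1.6727  0.0895] [array([  369.7, -1675.9]), array([37.7, 52.6]), np.float64(64.0)]
S black 14 [510.2  95.2] [-0.5869 -1.0979  0.0884] [array([ -587.4, -1100.5]), array([49.1,  5.7]), np.float64(82.5)]
S black 56 [282.5 187.2] [0.4592 0.0383 0.0885] [array([458.8,  31.5]), array([62.6, 13.1]), np.float64(83.4)]
S black 372 [431.5 200.3] [0.0119 0.0556 0.0897] [array([10.4, 40.5]), array([ 93.3, 173.6]), np.float64(71.4)]
```

>>> carry_out(commands=[-1,26.8,54.2,5,0,0,1.153,-1,26.8,54.2,5,0,0,1.153,-1,26.8,54.2,5,0,0,1.153,-1,26.8,54.2,5,0,0,1.153,-1,26.8,54.2,5,0,0,1.153,-1,26.8,54.2,5,0,0,1.153,-1,26.8,54.2,5,0,0,1.153,-1,26.8,54.2,5,0,0,1.153,-1,26.8,54.2,5,0,0,1.153,0.2,26.8,54.2,5,0,0,1.153,0.2,26.8,54.2,5,0,0,1.153,0.2,26.8,54.2,5,0,0,1.153], force=40)

```text
time_s: 2.3
ee_pos: [0.4118, -0.0672, 0.2472]
eef_rot: [3.141, -0.001, -0.064]
force: [0.3, -0.6, -0.4]
grip_width: 0.0775
```

>>> carry_out(commands=[0.2,4.67,9.32,0.3,0,0,0,0.2,4.67,9.32,0.3,0,0,0,0.2,4.67,9.32,0.3,0,0,0,0.2,4.67,9.32,0.3,0,0,0,0.2,4.67,9.32,0.3,0,0,0,0.2,4.67,9.32,0.3,0,0,0])

```text
time_s: 2.8
ee_pos: [0.4582, 0.0255, 0.2501]
eef_rot: [3.141, -0.001, -0.064]
force: [-0.5, 0.1, -0.5]
grip_width: 0.0388
```

```bash
python3 - <<'E'
from h import *
st()
p,d,i=shot('wrist','w1');W=cloud(d,i)
print(np.round(-np.array(i['R']).T@np.array(i['t']),3),i['fx'],np.nanmin(d[d>0]))
for c,lo,hi in(('orange',.05,.07),('blue',.05,.07),('black',.075,.1)):
    for x in blobs(hsvmask(p,c),W,lo,hi,30): print(c,*x)
cv2.imwrite('pics/w1b.png',cv2.resize(p,(800,600)))
E
```

```text
t 2.8 p [0.4582 0.0255 0.2501] r [ 3.141e+00 -1.000e-03 -6.400e-02] q [-0.024  0.06   1.699 -0.     1.382  0.04 ] w 0.0388 F [-0.5  0.1 -0.5]
[0.463 0.094 0.43 ] 306.4958665436126 0.05350995
orange 1082 [258.3 122.3] [0.4649 0.0891 0.0576] [array([464.7,  88.6]), array([47.5, 38.2]), np.float64(86.5)]
blue 880 [258.5 226.9] [ 0.4569 -0.0416  0.0575] [array([456.5, -41. ]), array([49.4, 38.6]), np.float64(86.3)]
black 118 [259.5 190.7] [0.4613 0.0137 0.0896] [array([460.3,  15.1]), array([22.2, 12.6]), np.float64(86.2)]
```

View pics/w1b.png

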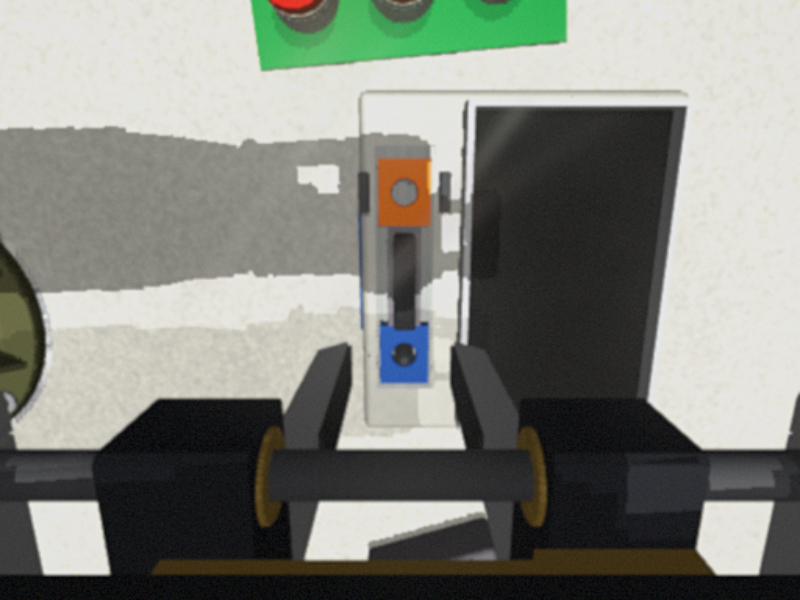

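>>> carry_out(commands=[0.2,0.15,-0.05,-14,0,0,0,0.2,0.15,-0.05,-14,0,0,0,0.2,0.15,-0.05,-14,0,0,0,0.2,0.15,-0.05,-14,0,0,0,0.2,0.15,-0.05,-17,0,0,0,0.2,0.15,-0.05,-18.8,0,0,0,0.2,0.15,-0.05,-18.8,0,0,0,1,0.15,-0.05,-18.8,0,0,0,1,0.15,-0.05,-18.8,0,0,0,1,0.15,-0.05,-18.8,0,0,0,1,0.15,-0.05,-18.8,0,0,0,1,0.15,-0.05,-18.8,0,0,0])

```text
time_s: 3.85
ee_pos: [0.4605, 0.0245, 0.0635]
eef_rot: [3.141, -0.003, -0.065]
force: [-0.7, -1.2, 9.0]
grip_width: 0.0156
```

>>> carry_out(commands=[1,0,0,1,0,0,0,1,0,0,2,0,0,0,1,0,0,3,0,0,0,1,0,0,4,0,0,0,1,0,0,6,0,0,0,1,0,0,9,0,0,0,1,0,0,10,0,0,0,1,0,0,10,0,0,0,1,0,0,10,0,0,0], force=55)

```text
time_s: 4.6
ee_pos: [0.4604, 0.0245, 0.1632]
eef_rot: [3.141, -0.004, -0.065]
force: [-0.2, 0.2, -2.5]
grip_width: 0.0159
```

```bash
python3 - <<'E'
from h import *
o=st()
p,d,i=shot('wrist','w2');W=cloud(d,i)
for c,lo,hi in(('orange',.1,.2),('blue',.1,.2),('black',.16,.22)):
    for x in blobs(hsvmask(p,c),W,lo,hi,30): print(c,*x)
t,dt,it=shot('top');W2=cloud(dt,it)
b=t[200:300,190:350]
cv2.imwrite('pics/w2b.png',np.hstack([cv2.resize(p,(400,300)),cv2.resize(b,(400,300))]))
E
```

```text
t 4.6 p [0.4604 0.0245 0.1632] r [ 3.141 -0.004 -0.065] q [-2.600e-02  1.420e-01  1.818e+00 -1.000e-03  1.179e+00  3.900e-02] w 0.0159 F [-0.2  0.2 -2.5]
orange 4645 [255.3 123.2] [0.4638 0.0903 0.1563] [array([464. ,  89.1]), array([49.4, 39.6]), np.float64(86.5)]
blue 1265 [256.6 334.9] [ 0.4551 -0.0548  0.1559] [array([455. , -54.1]), array([22.2, 36.3]), np.float64(86.9)]
black 3203 [256.8 239.3] [0.4607 0.031  0.1898] [array([460.2,  30.6]), array([57.9, 18.3]), np.float64(83.6)]
```

View pics/w2b.png

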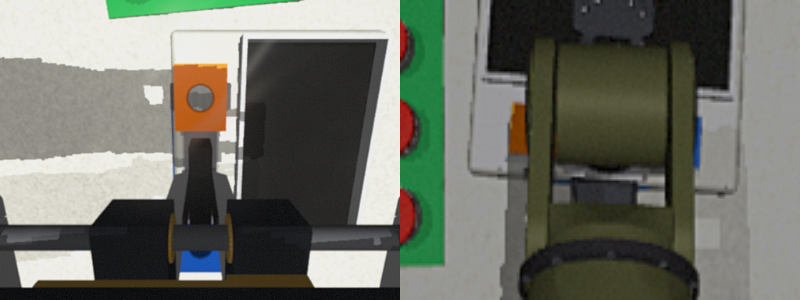

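>>> carry_out(commands=[1,-1.5,-2,0,0,0,-0.12,1,-3,-4,0,0,0,-0.24,1,-4,-6,0,0,0,-0.36,1,-5,-8,0,0,0,-0.48,1,-6,-10,0,0,0,-0.6,1,-7,-12,0,0,0,-0.72,1,-8,-14,0,0,0,-0.84,1,-9,-16,0,0,0,-0.96,1,-10,-18,0,0,0,-1.08,1,-11,-19,0,0,0,-1.2,1,-12,-19.5,0,0,0,-1.32,1,-12,-19.5,0,0,0,-1.44])

```text
time_s: 5.7
ee_pos: [0.3381, -0.171, 0.1607]
eef_rot: [3.139, 0.0, -1.512]
force: [0.3, -0.9, -2.1]
grip_width: 0.0157
```

```bash
python3 -c "
from h import *
st()"
```

```text
t 5.7 p [ 0.3381 -0.171   0.1607] r [ 3.139  0.    -1.512] q [-5.640e-01 -4.100e-02  2.016e+00 -2.000e-03  1.169e+00  9.490e-01] w 0.0157 F [ 0.3 -0.9 -2.1]
```

>>> carry_out(commands=[1,0,0,-3,0,0,-0.124,1,0,0,-6,0,0,-0.124,1,0,0,-9,0,0,-0.124,1,0,0,-11,0,0,-0.124,1,0,0,-12.5,0,0,-0.124,1,0,0,-13.3,0,0,-0.124,1,0,0,-13.8,0,0,-0.124,1,0,0,-14.1,0,0,-0.124,1,0,0,-14.1,0,0,-0.124,0.2,0,0,-14.1,0,0,-0.124,0.2,0,0,-14.1,0,0,-0.124,0.2,0,0,-14.1,0,0,-0.124])

```text
time_s: 6.7
ee_pos: [0.3385, -0.1713, 0.0204]
eef_rot: [3.14, -0.001, -1.636]
force: [0.3, -0.3, -0.3]
grip_width: 0.0319
```

>>> carry_out(commands=[0.2,0,0,4,0,0,0,0.2,0,0,8,0,0,0,0.2,0,0,9,0,0,0.12,0.2,0,0,9,0,0,0.24,0.2,0,0,9,0,0,0.36,0.2,0,0,9,0,0,0.48,0.2,0,0,9,0,0,0.6,0.2,0,0,9,0,0,0.72,0.2,0,0,9,0,0,0.84,0.2,0,0,9,0,0,0.96,0.2,0,0,9,0,0,1.08,0.2,0,0,9,0,0,1.2])

```text
time_s: 7.7
ee_pos: [0.3387, -0.1714, 0.1109]
eef_rot: [3.14, -0.002, -0.43]
force: [-0.1, -0.5, 0.1]
grip_width: 0.0377
```

>>> carry_out(commands=[0.2,0,0,0,0,0,0.12,0.2,0,0,0,0,0,0.24,0.2,0,0,0,0,0,0.36,0.2,0,0,0,0,0,0.48,0.2,0,0,0,0,0,0.6,0.2,0,0,0,0,0,0.72,0.2,0,0,0,0,0,0.84,0.2,0,0,0,0,0,0.96,0.2,0,0,0,0,0,1.08,0.2,0,0,0,0,0,1.2,0.2,0,0,0,0,0,1.32,0.2,0,0,0,0,0,1.44])

```text
time_s: 8.7
ee_pos: [0.3388, -0.1715, 0.1114]
eef_rot: [3.139, -0.002, 1.016]
force: [-0.4, 0.0, -0.6]
grip_width: 0.0375
```

>>> carry_out(commands=[0.2,0,0,0,0,0,0.12,0.2,0,0,0,0,0,0.24,0.2,0,0,0,0,0,0.36,0.2,0,0,0,0,0,0.48,0.2,0,0,0,0,0,0.54,0.2,0,0,0,0,0,0.54])

```text
time_s: 9.2
ee_pos: [0.339, -0.1716, 0.1118]
eef_rot: [3.138, -0.001, 1.559]
force: [0.7, 0.0, 0.3]
grip_width: 0.0379
```

```bash
python3 - <<'E'
from h import *
o=st()
p,d,i=shot('wrist','w3');W=cloud(d,i)
for c,lo,hi in(('orange',.005,.03),('blue',.005,.03),('black',.035,.055)):
    for x in blobs(hsvmask(p,c),W,lo,hi,30): print(c,*x)
cv2.imwrite('pics/w3b.png',cv2.resize(p,(640,480)))
E
```

```text
t 9.2 p [ 0.339  -0.1716  0.1118] r [ 3.138e+00 -1.000e-03  1.559e+00] q [-0.567  0.03   2.074  0.003  1.035 -2.127] w 0.0379 F [0.7 0.  0.3]
orange 1388 [252.8 258.1] [ 0.4043 -0.1763  0.0123] [array([ 402.8, -175.9]), array([39.3, 49.6]), np.float64(86.0)]
blue 1847 [259.4 119.4] [ 0.2711 -0.1678  0.0124] [array([ 273.4, -167. ]), array([38.6, 48.9]), np.float64(85.8)]
black 1477 [257.  198.7] [ 0.3353 -0.1711  0.0442] [array([ 337.4, -171.1]), array([16., 68.]), np.float64(86.2)]
```

View pics/w3b.png

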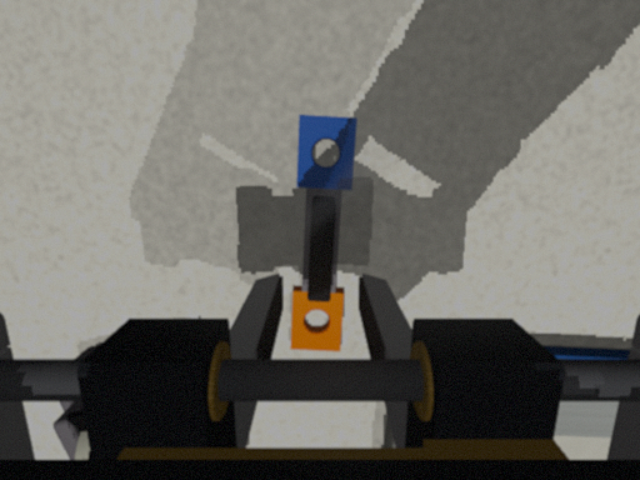

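>>> carry_out(commands=[0.2,0,0,-3,0,0,-0.054,0.2,0,0,-6,0,0,-0.054,0.2,0,0,-8,0,0,-0.054,0.2,0,0,-9.1,0,0,-0.054,0.2,0,0,-9.1,0,0,-0.054,1,0,0,-9.1,0,0,-0.054,1,0,0,-9.1,0,0,-0.054,1,0,0,-9.1,0,0,-0.054,1,0,0,-9.1,0,0,-0.054,1,0,0,-6,0,0,-0.054,1,0,0,-2,0,0,-0.054,1,0,0,3,0,0,-0.054])

```text
time_s: 10.25
ee_pos: [0.3381, -0.171, 0.1347]
eef_rot: [3.14, -0.002, 1.5]
force: [0.0, -1.1, -2.3]
grip_width: 0.0161
```

>>> carry_out(commands=[1,0,0,3,0,0,-0.1,1,1,2,4,0,0,-0.22,1,2,4,4,0,0,-0.34,1,3,6,4,0,0,-0.46,1,4,8,4,0,0,-0.58,1,5,10,4,0,0,-0.7,1,6,12,4,0,0,-0.82,1,7,14,4,0,0,-0.94,1,9,16,4,0,0,-1.06,1,11,18,4,0,0,-1.18,1,12,19.5,4,0,0,-1.3,1,12,19.5,4,0,0,-1.42])

```text
time_s: 11.25
ee_pos: [0.4592, 0.0262, 0.1748]
eef_rot: [3.14, -0.003, 0.076]
force: [-0.3, -0.8, -3.3]
grip_width: 0.0154
```

```bash
python3 - <<'E'
from h import *
o=st()
E
```

```text
t 11.25 p [0.4592 0.0262 0.1748] r [ 3.14e+00 -3.00e-03  7.60e-02] q [-2.200e-02  1.270e-01  1.805e+00 -1.000e-03  1.207e+00 -9.800e-02] w 0.0154 F [-0.3 -0.8 -3.3]
```

>>> carry_out(commands=[1,0,-4,1,0,0,-0.12,1,0,-8,2,0,0,-0.14,1,0,-12,3,0,0,-0.14,1,0,-16,4,0,0,-0.14,1,0,-19,4,0,0,-0.14,1,0,-19,4,0,0,-0.14,1,0,-19,4,0,0,-0.14])

```text
time_s: 11.83
ee_pos: [0.4588, -0.1648, 0.2148]
eef_rot: [3.141, -0.002, -0.067]
force: [-0.0, 1.5, -2.2]
grip_width: 0.0153
```

```bash
python3 - <<'E'
from h import *
o=st()
p,d,i=shot('wrist','w4');W=cloud(d,i)
for c,lo,hi in(('orange',.15,.3),('blue',.15,.3),('black',.18,.3)):
    for x in blobs(hsvmask(p,c),W,lo,hi,30): print(c,*x)
q=proj([.4565,-.040,.06],i).astype(int);print(q)
t,dt,it=shot('top','t4');W2=cloud(dt,it)
q2=proj([.4565,-.040,.06],it).astype(int);print(q2)
def crop(a,q,r): 
    y0=max(q[1]-r,0);x0=max(q[0]-r,0);print('crop',x0,y0);return cv2.resize(a[y0:y0+2*r,x0:x0+2*r],(390,390),interpolation=cv2.INTER_CUBIC)
cv2.imwrite('pics/w4b.png',np.hstack([cv2.resize(p,(0,0),fx=390/384,fy=390/384)[:, :410],crop(t,q2,26)]))
# pin: points above bed near nominal
for nm,WW in(('w',W),('t',W2)):
    m=(abs(WW[...,0]-.457)<.015)&(abs(WW[...,1]+.04)<.015)&(WW[...,2]>.058)&(WW[...,2]<.08)
    P=WW[m]; print(nm,len(P),P.mean(0) if len(P) else '',P.max(0) if len(P) else '',P.min(0) if len(P) else '')
    v,u=np.nonzero(m); print(u.mean(),v.mean())
E
```

```text
t 11.8333 p [ 0.4588 -0.1648  0.2148] r [ 3.141e+00 -2.000e-03 -6.700e-02] q [-0.42   0.151  1.681 -0.     1.307 -0.353] w 0.0153 F [-0.   1.5 -2.2]
orange 1007 [256.3 332.4] [ 0.4539 -0.2423  0.2065] [array([ 460. , -213.5]), array([81.3, 36.5]), np.float64(80.0)]
blue 4408 [255.4 120.2] [ 0.4629 -0.0963  0.2058] [array([463.2, -97.8]), array([49.3, 39.2]), np.float64(86.5)]
black 3771 [256.5 239. ] [ 0.4595 -0.1566  0.2421] [array([ 459.2, -163.3]), array([71.1, 22.4]), np.float64(88.3)]
[245  63]
[297 247]
crop 271 221
w 209 [ 0.45707964 -0.04101611  0.06637349] [ 0.46424105 -0.03243131  0.07231468] [ 0.44964746 -0.04781866  0.05847131]
246.0 63.0
t 31 [ 0.45396111 -0.03791487  0.06563449] [ 0.46094096 -0.03169151  0.07484879] [ 0.44794684 -0.04463474  0.05830571]
296.51612903225805 248.58064516129033
```

View pics/w4b.png

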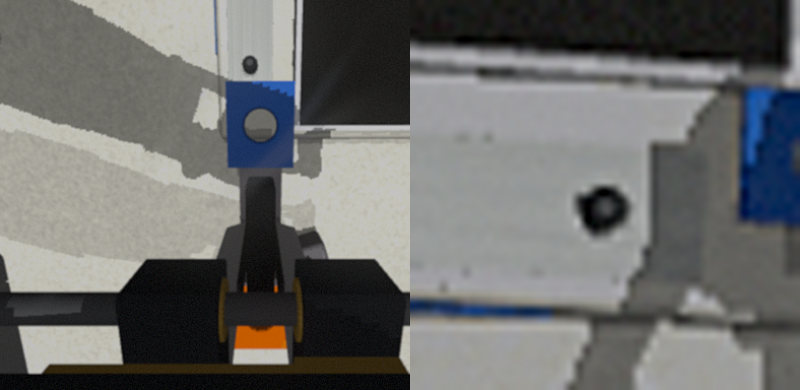

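>>> carry_out(commands=[1,0.2,4,0,0,0,0,1,0.2,8,0,0,0,0,1,0.2,12,0,0,0,0,1,0.2,16,-1,0,0,0,1,0.2,18.84,-3,0,0,0,1,0.2,18.84,-6,0,0,0,1,0.2,18.84,-8,0,0,0,1,0.2,18.84,-10,0,0,0,1,0.2,18.84,-10.5,0,0,0.003,1,0.2,18.84,-10.5,0,0,0.003,1,0.2,18.84,-10.5,0,0,0.003])

```text
time_s: 12.85
ee_pos: [0.4613, 0.0258, 0.1106]
eef_rot: [3.141, -0.003, -0.06]
force: [0.2, -0.4, -1.3]
grip_width: 0.0156
```

```bash
python3 - <<'E'
from h import *
o=st()
p,d,i=shot('wrist','w5');W=cloud(d,i)
for c,lo,hi in(('orange',.07,.15),('blue',.07,.15),('black',.1,.2)):
    for x in blobs(hsvmask(p,c),W,lo,hi,30): print(c,*x)
E
```

```text
t 12.85 p [0.4613 0.0258 0.1106] r [ 3.141e+00 -3.000e-03 -6.000e-02] q [-2.300e-02  2.130e-01  1.869e+00 -1.000e-03  1.057e+00  3.800e-02] w 0.0156 F [ 0.2 -0.4 -1.3]
orange 1021 [256.4 332.2] [ 0.4569 -0.0539  0.1014] [array([457.1, -53.6]), array([18.4, 36.9]), np.float64(85.7)]
blue 4481 [255.5 121.3] [0.4653 0.0925 0.102 ] [array([465.4,  91.5]), array([49.3, 38.8]), np.float64(86.6)]
black 3571 [256.5 238.7] [0.4621 0.0325 0.1379] [array([461.6,  28.6]), array([66. , 19.6]), np.float64(87.3)]
```

>>> carry_out(commands=[1,-0.03,-0.2,0,0,0,-0.004,1,-0.03,-0.2,0,0,0,-0.004,1,-0.03,-0.2,-1,0,0,-0.004,1,-0.03,-0.2,-2,0,0,-0.004,1,-0.03,-0.2,-3,0,0,-0.004,1,-0.03,-0.2,-3,0,0,-0.004,1,-0.03,-0.2,-3,0,0,-0.004])

```text
time_s: 13.48
ee_pos: [0.4608, 0.0236, 0.0801]
eef_rot: [3.141, -0.002, -0.065]
force: [0.4, -0.3, -2.2]
grip_width: 0.016
```

>>> carry_out(commands=[1,0,0,-0.3,0,0,0,1,0,0,-0.6,0,0,0,1,0,0,-0.9,0,0,0,1,0,0,-1.1,0,0,0,1,0,0,-1.1,0,0,0])

```text
time_s: 13.9
ee_pos: [0.4606, 0.0236, 0.0687]
eef_rot: [3.141, -0.001, -0.065]
force: [0.5, 0.5, -2.6]
grip_width: 0.0158
```

>>> carry_out(commands=[1,0,0,-0.2,0,0,0,1,0,0,-0.33,0,0,0,1,0,0,-0.33,0,0,0])

```text
time_s: 14.15
ee_pos: [0.4609, 0.0236, 0.0666]
eef_rot: [3.141, -0.002, -0.065]
force: [-7.0, 0.5, 16.7]
grip_width: 0.0156
```

>>> carry_out(commands=[0.2,0,0,0,0,0,0,0.2,0,0,0,0,0,0,0.2,0,0,0,0,0,0,0.2,0,0,2,0,0,0,0.2,0,0,6,0,0,0,0.2,0,0,10,0,0,0,0.2,0,-4,14,0,0,0,0.2,0,-8,14,0,0,0,0.2,0,-12,14,0,0,0,0.2,0,-16,14,0,0,0,0.2,0,-19,14,0,0,0,0.2,0,-19,14,0,0,0])

```text
time_s: 15.15
ee_pos: [0.4604, -0.1714, 0.2064]
eef_rot: [3.14, -0.002, -0.069]
force: [-0.0, -0.1, -0.4]
grip_width: 0.0377
```

```bash
python3 - <<'E'
from h import *
o=st()
p,d,i=shot('wrist','w6');W=cloud(d,i)
for c,lo,hi in(('orange',.04,.08),('blue',.05,.08),('black',.08,.1)):
    for x in blobs(hsvmask(p,c),W,lo,hi,30): print(c,*x)
t,dt,it=shot('top','t6');W2=cloud(dt,it)
for c,lo,hi in(('orange',.04,.08),('blue',.05,.08),('black',.08,.1),('red',.04,.08)):
    for x in blobs(hsvmask(t,c),W2,lo,hi,15): print('T',c,*x)
cv2.imwrite('pics/w6b.png',np.hstack([cv2.resize(p[:250,130:380],(400,400)),cv2.resize(t[215:275,225:320],(400,400*60//95)).copy() if 0 else cv2.resize(t[200:295,225:320],(400,400))]))
E
```

```text
t 15.15 p [ 0.4604 -0.1714  0.2064] r [ 3.14e+00 -2.00e-03 -6.90e-02] q [-4.300e-01  1.660e-01  1.683e+00 -1.000e-03  1.289e+00 -3.610e-01] w 0.0377 F [-0.  -0.1 -0.4]
orange 1752 [243.3  54. ] [ 0.4569 -0.0378  0.0574] [array([456.6, -37.9]), array([50. , 37.8]), np.float64(86.3)]
orange 1231 [472.8 276.6] [ 0.7106 -0.3009  0.055 ] [array([ 711.1, -299.5]), array([32.3, 76.4]), np.float64(85.8)]
orange 135 [464.3 323.6] [ 0.7065 -0.3652  0.0551] [array([ 707.4, -365.8]), array([ 7.7, 43.7]), np.float64(86.0)]
black 44 [244.6 323.7] [ 0.4366 -0.3257  0.0826] [array([ 437.2, -326.4]), array([ 6.7, 12.7]), np.float64(78.0)]
T orange 848 [405.3 152.5] [ 0.7071 -0.3266  0.0539] [array([ 706.7, -326.2]), array([86.2, 85.9]), np.float64(18.4)]
T orange 244 [296.4 248.3] [ 0.4553 -0.0381  0.0564] [array([454.7, -38.4]), array([48.9, 38.2]), np.float64(88.0)]
T blue 236 [245.7 245.1] [0.4629 0.0916 0.0568] [array([463.2,  91.5]), array([49.5, 38.7]), np.float64(86.9)]
T black 124 [271.7 246.2] [0.4585 0.0255 0.0881] [array([458.5,  27.3]), array([65.8, 16. ]), np.float64(86.0)]
T red 291 [182.7 213.1] [0.5454 0.2561 0.0589] [array([545.4, 256.8]), array([49.9, 48. ]), np.float64(53.9)]
T red 294 [146.6 242. ] [0.4703 0.3475 0.0592] [array([470.4, 347.9]), array([49.9, 46.8]), np.float64(88.0)]
T red 297 [185.1 241.7] [0.4713 0.2478 0.0593] [array([472. , 248.3]), array([49.5, 47.1]), np.float64(1.9)]
T red 310 [185.6 271.6] [0.3951 0.2445 0.0589] [array([395.4, 245. ]), array([48.1, 49.3]), np.float64(0.7)]
```

View pics/w6b.png

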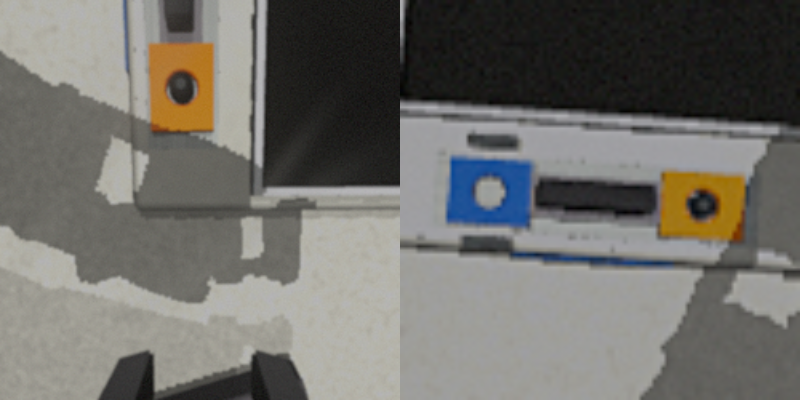

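>>> carry_out(commands=[-0.7,0,3,2,0,0,0.12,-0.7,0,6,2,0,0,0.24,-0.7,1,9,2,0,0,0.36,-0.7,2,12.5,2,0,0,0.48,-0.7,3,16,2,0,0,0.6,-0.7,4,20,2,0,0,0.72,-0.7,5,24,2,0,0,0.84,-0.7,6,28,2,0,0,0.96,-0.7,7,32,2,0,0,1.08,-0.7,8,36,2,0,0,1.2,-0.7,8.6,39,2,0,0,1.32,-0.7,8.6,42.5,2,0,0,1.44])

```text
time_s: 16.25
ee_pos: [0.546, 0.2609, 0.2258]
eef_rot: [3.141, -0.001, 1.381]
force: [0.1, -0.3, -0.3]
grip_width: 0.0796
```

>>> carry_out(commands=[-0.7,0,0,0,0,0,0.1,-0.7,0,0,0,0,0,0.13,-0.7,0,0,0,0,0,0.13])

```text
time_s: 16.5
ee_pos: [0.5448, 0.263, 0.2255]
eef_rot: [-3.141, -0.001, 1.515]
force: [0.2, -1.1, -0.2]
grip_width: 0.08
```

```bash
python3 - <<'E'
from h import *
o=st()
p,d,i=shot('wrist','w7');W=cloud(d,i)
for x in blobs(hsvmask(p,'red'),W,.04,.08,30): print(*x)
t,dt,it=shot('top','t7');W2=cloud(dt,it)
for x in blobs(hsvmask(t,'red'),W2,.04,.08,30): print('T',*x)
E
```

```text
t 16.5 p [0.5448 0.263  0.2255] r [-3.141e+00 -1.000e-03  1.515e+00] q [ 3.890e-01  4.100e-01  1.326e+00  1.000e-03  1.405e+00 -1.127e+00] w 0.08 F [ 0.2 -1.1 -0.2]
1915 [229.6  41.7] [0.3974 0.2433 0.0597] [array([397.9, 243.3]), array([49.6, 48.9]), np.float64(33.4)]
1298 [331.8 110.5] [0.4726 0.3489 0.0596] [array([474.5, 347.6]), array([43. , 48.6]), np.float64(58.9)]
1584 [237.7 117.6] [0.4739 0.2461 0.0597] [array([474. , 245.9]), array([48.7, 47.7]), np.float64(39.9)]
105 [235.2 174.8] [0.537  0.2386 0.0597] [array([535.2, 237.3]), array([13.9, 19.8]), np.float64(85.8)]
174 [247.  198.6] [0.5658 0.2501 0.0597] [array([566.2, 250.6]), array([37.4, 10.9]), np.float64(77.2)]
```

>>> carry_out(commands=[-0.7,0.3,-0.87,0,0,0,0,-0.7,0.3,-0.87,-4,0,0,0,-0.7,0.3,-0.87,-8,0,0,0,-0.7,0.3,-0.87,-12,0,0,0,-0.7,0.3,-0.87,-15,0,0,0,-0.7,0.3,-0.87,-18,0,0,0,-0.7,0.3,-0.87,-19.7,0,0,0,-0.7,0.3,-0.87,-19.7,0,0,0,1,0.3,-0.87,-19.7,0,0,0,1,0.3,-0.87,-19.7,0,0,0,1,0.3,-0.87,-19.7,0,0,0,1,0.3,-0.87,-19.7,0,0,0], force=30)

```text
time_s: 17.6
ee_pos: [0.549, 0.2532, 0.0304]
eef_rot: [3.139, -0.002, 1.51]
force: [0.0, 0.7, -0.0]
grip_width: 0.0567
```

>>> carry_out(commands=[1,0,0,2,0,0,0,1,0,0,6,0,0,0,1,0,0,10,0,0,0,1,0,0,12,0,0,0,1,0,0,12,0,0,0])

```text
time_s: 18.02
ee_pos: [0.5509, 0.254, 0.1565]
eef_rot: [3.131, -0.006, 1.51]
force: [0.1, 1.3, -1.4]
grip_width: 0.0515
```

```bash
cat >> h.py <<'E'
def reds():
    o=st(); p,d,i=shot('wrist');W=cloud(d,i)
    for x in blobs(hsvmask(p,'red'),W,.04,.09,100): print('W',*x[:3],x[3][0],x[3][1])
    t,dt,it=shot('top');W2=cloud(dt,it)
    for x in blobs(hsvmask(t,'red'),W2,.04,.3,30): print('T',x[0],x[1],x[2]+[.0023,-.0018,0],x[3][1])
    return p,t
E
python3 -c "
from h import *
reds()"
```

```text
t 18.0167 p [0.5509 0.254  0.1565] r [ 3.131 -0.006  1.51 ] q [ 3.710e-01  4.590e-01  1.419e+00  1.000e-03  1.252e+00 -1.139e+00] w 0.0515 F [ 0.1  1.3 -1.4]
W 2301 [231.2  19.4] [0.4024 0.2425 0.0566] [404.6 242.1] [48.7 33.4]
W 2638 [356.6  99. ] [0.4707 0.3454 0.0562] [471.2 345.6] [49.3 48.6]
W 2636 [241.4 108.2] [0.4721 0.2456 0.0564] [472.3 245.7] [48.8 49. ]
T 155 [145.7 139.4] [0.7167 0.3324 0.1595] [33.4 33. ]
```

>>> carry_out(commands=[1,1.5,-3,0,0,0,0,1,3,-6,0,0,0,0,1,4.5,-9,0,0,0,0,1,6,-12,0,0,0,0,1,7.7,-15,0,0,0,0,1,7.7,-16,0,0,0,0,1,7.7,-16,-3,0,0,0,1,7.7,-16,-6,0,0,0,1,7.7,-16,-6.5,0,0,0,1,7.7,-16,-6.5,0,0,0])

```text
time_s: 18.95
ee_pos: [0.6244, 0.0931, 0.0827]
eef_rot: [-3.14, -0.002, 1.51]
force: [-0.3, 0.1, -1.7]
grip_width: 0.0515
```

```bash
python3 -c "
from h import *
p,t=reds()
cv2.imwrite('pics/w8.png',np.hstack([cv2.resize(p,(400,300)),cv2.resize(t,(400,300))]))"
```

```text
t 18.95 p [0.6244 0.0931 0.0827] r [-3.14e+00 -2.00e-03  1.51e+00] q [ 0.089  0.596  1.392  0.002  1.155 -1.422] w 0.0515 F [-0.3  0.1 -1.7]
W 229 [494.4   2.8] [0.498  0.2425 0.0601] [498.1 241.9] [22.   4.3]
T 153 [145.7 139.4] [0.7165 0.3324 0.1599] [33.4 33.3]
T 294 [146.6 242. ] [0.4726 0.3458 0.0591] [48.1 49. ]
T 298 [185.2 241.6] [0.4739 0.2459 0.0591] [47.6 49.1]
T 310 [185.6 271.6] [0.3974 0.2427 0.0589] [49.3 48.1]
```

View pics/w8.png

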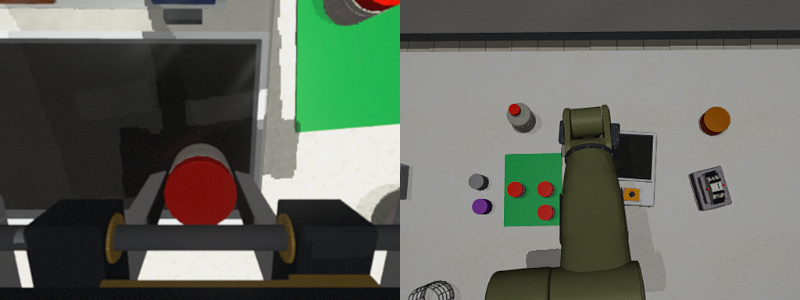

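>>> carry_out(commands=[1,0.2,0,-0.4,0,0,0,1,0.2,0,-0.7,0,0,0,1,0.2,0,-0.7,0,0,0,-0.35,0.2,0,-0.7,0,0,0,-0.35,0.2,0,-0.7,0,0,0,-0.35,0.2,0,2,0,0,0,-0.35,0.2,0,6,0,0,0,-0.5,-2,3,9,0,0,0,-0.7,-5,6,9,0,0,0,-0.7,-8,9,9,0,0,0,-0.7,-11,12,9,0,0,0,-0.7,-14,15,9,0,0,0])

```text
time_s: 20.05
ee_pos: [0.4893, 0.2389, 0.1747]
eef_rot: [3.14, -0.003, 1.51]
force: [0.7, 1.2, -0.3]
grip_width: 0.0797
```

```bash
python3 -c "
from h import *
p,t=reds()"
```

```text
t 20.05 p [0.4893 0.2389 0.1747] r [ 3.14e+00 -3.00e-03  1.51e+00] q [ 0.386  0.313  1.577  0.002  1.249 -1.125] w 0.0797 F [ 0.7  1.2 -0.3]
W 2345 [254.7  91.7] [0.3924 0.2473 0.0597] [392.8 247.5] [48.7 48.8]
W 1929 [365.4 166. ] [0.467  0.3504 0.0596] [467.8 350. ] [49.  48.3]
T 153 [145.7 139.4] [0.7165 0.3324 0.1598] [32.5 33.7]
T 327 [243.8 178.9] [0.6295 0.0938 0.1025] [63.1 50.2]
T 89 [148.6 246.9] [0.46   0.34   0.0593] [18.8 35.3]
```

>>> carry_out(commands=[-0.7,-1.53,0.7,0,0,0,0,-0.7,-1.53,0.7,-2,0,0,0,-0.7,-1.53,0.7,-5,0,0,0,-0.7,-1.53,0.7,-8,0,0,0,-0.7,-1.53,0.7,-11,0,0,0,-0.7,-1.53,0.7,-13.5,0,0,0,-0.7,-1.53,0.7,-14.6,0,0,0,1,-1.53,0.7,-14.6,0,0,0,1,-1.53,0.7,-14.6,0,0,0,1,-1.53,0.7,-14.6,0,0,0,1,-1.53,0.7,-14.6,0,0,0,1,-1.53,0.7,-14.6,0,0,0])

```text
time_s: 21.15
ee_pos: [0.4731, 0.2485, 0.0303]
eef_rot: [3.139, -0.004, 1.515]
force: [-0.3, -1.1, 7.0]
grip_width: 0.0519
```

>>> carry_out(commands=[1,0,0,2,0,0,0,1,0,0,5,0,0,0,1,0,0,9,0,0,0,1,0,0,12,0,0,0,1,0,0,12,0,0,0,1,0,0,12,0,0,0])

```text
time_s: 21.65
ee_pos: [0.4737, 0.2488, 0.1521]
eef_rot: [3.135, -0.006, 1.515]
force: [-0.0, 0.0, -2.1]
grip_width: 0.0519
```

>>> carry_out(commands=[1,1.5,-3,0,0,0,0,1,3,-6,0,0,0,0,1,4.5,-9,0,0,0,0,1,6,-12,0,0,0,0,1,8.35,-15.1,0,0,0,0,1,8.35,-15.1,0,0,0,0,1,8.35,-15.1,-3,0,0,0,1,8.35,-15.1,-6,0,0,0,1,8.35,-15.1,-7,0,0,0,1,8.35,-15.1,-7,0,0,0])

```text
time_s: 22.48
ee_pos: [0.5554, 0.0978, 0.079]
eef_rot: [3.141, -0.005, 1.515]
force: [-0.5, -0.8, -1.1]
grip_width: 0.0519
```

>>> carry_out(commands=[1,0.1,0,-0.3,0,0,0,1,0.1,0,-0.35,0,0,0,-0.35,0.1,0,-0.35,0,0,0,-0.35,0.1,0,-0.35,0,0,0,-0.35,0.1,0,2,0,0,0,-0.35,0.1,0,6,0,0,0,-0.5,-2,3,9,0,0,0,-0.7,-5,6,9,0,0,0,-0.7,-8,9,9,0,0,0,-0.7,-11,12,9,0,0,0,-0.7,-13,14.4,9,0,0,0,-0.7,-13,14.4,9,0,0,0])

```text
time_s: 23.48
ee_pos: [0.4221, 0.2454, 0.1701]
eef_rot: [3.141, -0.006, 1.519]
force: [0.8, 0.2, 0.3]
grip_width: 0.0799
```

```bash
python3 -c "
from h import *
p,t=reds()
cv2.imwrite('pics/w9.png',np.hstack([cv2.resize(p,(400,300)),cv2.resize(t,(400,300))]))"
```

```text
t 23.4833 p [0.4221 0.2454 0.1701] r [ 3.141 -0.006  1.519] q [ 0.449  0.194  1.739  0.005  1.205 -1.072] w 0.0799 F [0.8 0.2 0.3]
W 345 [248.4 146. ] [0.3797 0.239  0.059 ] [379.7 240.2] [12.9 34.7]
W 1026 [364.2 228.6] [0.468  0.3506 0.0593] [467.5 351.7] [49.3 28.7]
T 155 [145.7 139.4] [0.7166 0.3323 0.1599] [33.9 33. ]
T 326 [243.9 178.9] [0.6295 0.0937 0.1024] [63.7 50.2]
T 338 [242.  206.8] [0.558  0.0979 0.1033] [61.5 51. ]
```

View pics/w9.png

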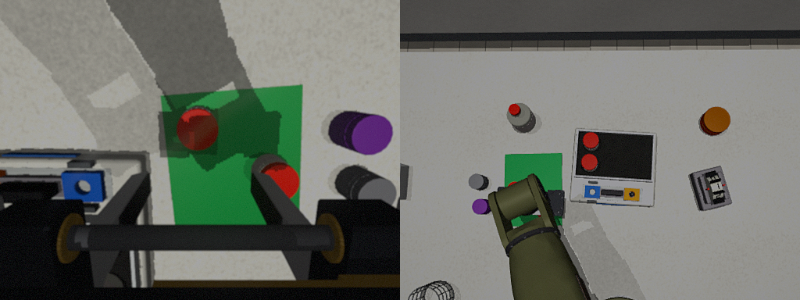

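>>> carry_out(commands=[-0.7,-2.45,-0.25,0,0,0,0,-0.7,-2.45,-0.25,-2,0,0,0,-0.7,-2.45,-0.25,-5,0,0,0,-0.7,-2.45,-0.25,-8,0,0,0,-0.7,-2.45,-0.25,-11,0,0,0,-0.7,-2.45,-0.25,-13.5,0,0,0,-0.7,-2.45,-0.25,-14.1,0,0,0,1,-2.45,-0.25,-14.1,0,0,0,1,-2.45,-0.25,-14.1,0,0,0,1,-2.45,-0.25,-14.1,0,0,0,1,-2.45,-0.25,-14.1,0,0,0,1,-2.45,-0.25,-14.1,0,0,0])

```text
time_s: 24.58
ee_pos: [0.4014, 0.2406, 0.0302]
eef_rot: [3.137, -0.007, 1.518]
force: [0.5, -0.2, 8.4]
grip_width: 0.0514
```

>>> carry_out(commands=[1,0,0,2,0,0,0,1,0,0,5,0,0,0,1,0,0,9,0,0,0,1,0,0,12,0,0,0,1,0,0,12,0,0,0,1,0,0,12,0,0,0])

```text
time_s: 25.08
ee_pos: [0.4019, 0.2409, 0.1517]
eef_rot: [3.134, -0.009, 1.518]
force: [-0.5, -0.7, -1.9]
grip_width: 0.0512
```

>>> carry_out(commands=[1,2,-2.5,2,0,0,0,1,4,-5.5,2,0,0,0,1,6,-8.5,2,0,0,0,1,8,-11.5,2,0,0,0,1,10,-14.5,2,0,0,0,1,12.5,-17.5,2,0,0,0,1,15,-20.5,2,0,0,0,1,17.5,-23.5,2,0,0,0,1,19.5,-26.5,2,0,0,0,1,21,-29.5,2,0,0,0,1,21.8,-30.7,2,0,0,0,1,21.8,-30.7,2,0,0,0])

```text
time_s: 26.08
ee_pos: [0.62, -0.0689, 0.169]
eef_rot: [3.138, -0.009, 1.515]
force: [0.1, -0.3, -2.4]
grip_width: 0.0516
```

>>> carry_out(commands=[1,0,0.25,-3,0,0,0,1,0,0.25,-6,0,0,0,1,0,0.25,-8.5,0,0,0,1,0,0.25,-9.2,0,0,0,1,0,0.25,-9.35,0,0,0,1,0,0.25,-9.35,0,0,0,-0.35,0,0.25,-9.35,0,0,0,-0.35,0,0.25,-9.35,0,0,0,-0.35,0,0.25,-7,0,0,0,-0.35,0,0.25,-3,0,0,0,-0.35,0,0.25,0,0,0,0,-0.35,0,0.25,0,0,0,0])

```text
time_s: 27.08
ee_pos: [0.6222, -0.0665, 0.176]
eef_rot: [3.128, -0.008, 1.515]
force: [0.4, 1.1, 0.1]
grip_width: 0.0635
```

```bash
python3 -c "
from h import *
p,t=reds()"
```

```text
t 27.0833 p [ 0.6222 -0.0665  0.176 ] r [ 3.128 -0.008  1.515] q [-0.169  0.484  1.336  0.009  1.309 -1.686] w 0.0635 F [0.4 1.1 0.1]
T 154 [145.8 139.4] [0.7166 0.3323 0.1599] [33.6 32.7]
T 328 [243.8 178.8] [0.6297 0.094  0.1022] [64.  49.9]
T 339 [241.9 206.9] [0.558  0.0982 0.1027] [61.3 51. ]
T 298 [153.1 252.6] [0.4455 0.3279 0.0591] [49.2 47.5]
```

>>> carry_out(commands=[-0.5,-1.5,3.5,0,0,0,0,-0.7,-3,7,0,0,0,0,-0.7,-4.5,10.5,0,0,0,0,-0.7,-6,14,0,0,0,0,-0.7,-7.5,17.5,0,0,0,0,-0.7,-9,21,0,0,0,0,-0.7,-10.5,24.5,0,0,0,0,-0.7,-12.5,28,0,0,0,0,-0.7,-14.5,31.5,0,0,0,0,-0.7,-16.5,35,0,0,0,0,-0.7,-17.7,38.5,0,0,0,0,-0.7,-17.7,39.5,0,0,0,0])

```text
time_s: 28.18
ee_pos: [0.4403, 0.3322, 0.1685]
eef_rot: [3.138, -0.008, 1.518]
force: [0.7, 0.3, -0.1]
grip_width: 0.0801
```

>>> carry_out(commands=[-0.7,0,0,0,0,0,0,-0.7,0,0,0,0,0,0])

```text
time_s: 28.35
ee_pos: [0.4396, 0.332, 0.167]
eef_rot: [3.14, -0.006, 1.52]
force: [0.8, -0.3, -0.8]
grip_width: 0.0799
```

```bash
python3 -c "
from h import *
p,t=reds()"
```

```text
t 28.35 p [0.4396 0.332  0.167 ] r [ 3.14  -0.006  1.52 ] q [ 0.578  0.333  1.57   0.004  1.234 -0.942] w 0.0799 F [ 0.8 -0.3 -0.8]
W 128 [247.4 215.6] [0.4633 0.3218 0.0598] [464.4 324.2] [30.5  9.7]
T 154 [145.7 139.4] [0.7166 0.3324 0.1597] [34.2 33.6]
T 330 [243.8 178.8] [0.6297 0.0939 0.1021] [64.6 50.4]
T 333 [307.1 184.3] [ 0.6153 -0.0654  0.1023] [50.6 63.7]
T 337 [241.9 206.8] [0.558  0.0981 0.1031] [61.6 51. ]
```

>>> carry_out(commands=[-0.7,0.5,-0.4,0,0,0,0,-0.7,0.5,-0.4,-2,0,0,0,-0.7,0.5,-0.4,-5,0,0,0,-0.7,0.5,-0.4,-8,0,0,0,-0.7,0.5,-0.4,-11,0,0,0,-0.7,0.5,-0.4,-13.2,0,0,0,-0.7,0.5,-0.4,-13.8,0,0,0,1,0.5,-0.4,-13.8,0,0,0,1,0.5,-0.4,-13.8,0,0,0,1,0.5,-0.4,-13.8,0,0,0,1,0.5,-0.4,-13.8,0,0,0,1,0.5,-0.4,-13.8,0,0,0])

```text
time_s: 29.45
ee_pos: [0.4462, 0.3273, 0.031]
eef_rot: [3.137, -0.008, 1.517]
force: [0.3, -0.4, 6.4]
grip_width: 0.0515
```

>>> carry_out(commands=[1,0,0,2,0,0,0,1,0,0,5,0,0,0,1,0,0,9,0,0,0,1,0,0,13,0,0,0,1,0,0,14,0,0,0,1,0,0,14,0,0,0])

```text
time_s: 29.95
ee_pos: [0.4473, 0.3281, 0.1748]
eef_rot: [3.132, -0.012, 1.518]
force: [-0.1, 0.1, -1.4]
grip_width: 0.0514
```

>>> carry_out(commands=[1,0.8,-3.4,0,0,0,0,1,1.6,-6.8,0,0,0,0,1,2.4,-10.2,0,0,0,0,1,3.2,-13.6,0,0,0,0,1,4,-17,0,0,0,0,1,5,-20.4,0,0,0,0,1,6,-23.8,0,0,0,0,1,7,-27.2,0,0,0,0,1,8,-30.6,0,0,0,0,1,9,-34,0,0,0,0,1,9.9,-37.4,0,0,0,0,1,9.9,-39,0,0,0,0])

```text
time_s: 30.95
ee_pos: [0.5463, -0.0652, 0.1728]
eef_rot: [3.134, -0.012, 1.516]
force: [0.1, 0.1, -1.3]
grip_width: 0.0516
```

>>> carry_out(commands=[1,0,0,0,0,0,0,1,0,0,0,0,0,0])

```text
time_s: 31.12
ee_pos: [0.5456, -0.0658, 0.1708]
eef_rot: [3.137, -0.012, 1.514]
force: [-0.1, 0.2, -0.9]
grip_width: 0.0516
```

>>> carry_out(commands=[1,0,0.4,-3,0,0,0,1,0,0.4,-6,0,0,0,1,0,0.4,-8.4,0,0,0,1,0,0.4,-9.2,0,0,0,1,0,0.4,-9.4,0,0,0,1,0,0.4,-9.4,0,0,0,-0.35,0,0.4,-9.4,0,0,0,-0.35,0,0.4,-9.4,0,0,0,-0.35,0,0.4,-7,0,0,0,-0.35,0,0.4,-3,0,0,0,-0.35,0,0.4,3,0,0,0,-0.35,0,0.4,5,0,0,0])

```text
time_s: 32.12
ee_pos: [0.5454, -0.0615, 0.2235]
eef_rot: [3.136, -0.012, 1.514]
force: [0.3, -0.4, 0.6]
grip_width: 0.0632
```

```bash
python3 -c "
from h import *
p,t=reds()"
```

```text
t 32.1167 p [ 0.5454 -0.0615  0.2235] r [ 3.136 -0.012  1.514] q [-0.185  0.281  1.503  0.013  1.353 -1.702] w 0.0632 F [ 0.3 -0.4  0.6]
T 155 [145.7 139.4] [0.7167 0.3324 0.1595] [33.6 34.9]
T 329 [243.8 178.8] [0.6297 0.0939 0.102 ] [62.8 50.1]
T 339 [242.  206.8] [0.5581 0.0978 0.1032] [61.9 51. ]
```

>>> carry_out(commands=[0,-1,-2,0,0,0,-0.12,0.5,-2,-4,0,0,0,-0.24,1,-4,-6,0,0,0,-0.36,1,-6,-8,0,0,0,-0.48,1,-8,-11,0,0,0,-0.6,1,-10,-14,0,0,0,-0.72,1,-12,-17,0,0,0,-0.84,1,-14,-20,0,0,0,-0.96,1,-16,-23,0,0,0,-1.08,1,-18,-25,0,0,0,-1.2,1,-18.5,-27,0,0,0,-1.32,1,-18.5,-27,0,0,0,-1.44], force=10)

```text
time_s: 33.22
ee_pos: [0.3611, -0.3343, 0.2273]
eef_rot: [3.126, -0.01, 0.065]
force: [-0.5, -0.1, -0.5]
grip_width: 0.0007
```

>>> carry_out(commands=[1,0,0,0,0,0,-0.12,1,0,0,0,0,0,-0.24,1,0,0,0,0,0,-0.36,1,0,0,0,0,0,-0.48,1,0,0,0,0,0,-0.6,1,0,0,0,0,0,-0.72,1,0,0,0,0,0,-0.84,1,0,0,0,0,0,-0.96,1,0,0,0,0,0,-1.08,1,0,0,0,0,0,-1.2,1,0,0,0,0,0,-1.32,1,0,0,0,0,0,-1.4])

```text
time_s: 34.22
ee_pos: [0.3611, -0.3341, 0.2269]
eef_rot: [3.126, -0.01, -1.341]
force: [-0.4, 0.4, -0.1]
grip_width: 0.0004
```

```bash
python3 -c "
from h import *
p,t=reds()
p,d,i=shot('wrist','w10');W=cloud(d,i)
for x in blobs(hsvmask(p,'red'),W,.07,.11,4): print('ptr',*x)
np.save('w10.npy',W)
m=(W[...,2]>.045)&(W[...,2]<.056)&(abs(W[...,0]-.47)<.12)&(abs(W[...,1]+.3)<.12)
print(cv2.minAreaRect((W[m][:,:2]*1000).astype(np.float32)))
m=(W[...,2]>.070)&(W[...,2]<.079)&(abs(W[...,0]-.47)<.12)&(abs(W[...,1]+.3)<.12)
print(cv2.minAreaRect((W[m][:,:2]*1000).astype(np.float32)))
cv2.imwrite('pics/w10b.png',np.hstack([cv2.resize(p,(400,300)),cv2.resize(p[60:310,130:380],(400,400))[50:350]]))"
```

```text
t 34.2167 p [ 0.3611 -0.3341  0.2269] r [ 3.126 -0.01  -1.341] q [-0.811  0.153  1.65  -0.02   1.338  0.535] w 0.0004 F [-0.4  0.4 -0.1]
T 154 [145.7 139.4] [0.7167 0.3325 0.1596] [32.8 33.3]
T 325 [243.8 178.9] [0.6295 0.0939 0.1025] [63.7 50.2]
T 336 [307.1 184.3] [ 0.6153 -0.0654  0.1025] [50.4 64. ]
T 334 [242.  206.8] [0.558  0.0979 0.1035] [61.7 50.9]
T 339 [305.5 212.1] [ 0.5448 -0.0604  0.1028] [47.5 59.3]
ptr 33 [280.8  59.1] [ 0.4847 -0.3296  0.0949] [array([ 484.6, -329.9]), array([4.6, 5.6]), np.float64(11.1)]
ptr 29 [226.4  60.1] [ 0.4717 -0.2803  0.0954] [array([ 471.8, -280.4]), array([3.7, 4.9]), np.float64(14.5)]
((478.10821533203125, -305.13275146484375), (129.96633911132812, 100.04834747314453), 14.577628135681152)
((481.945068359375, -304.04327392578125), (97.89298248291016, 74.05025482177734), 14.716930389404297)
```

View pics/w10b.png

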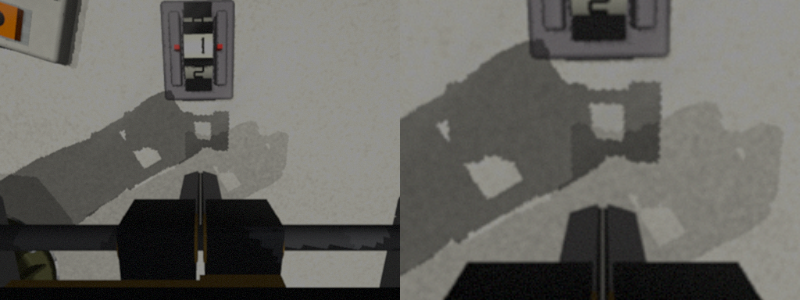

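```bash
cat >> h.py <<'E'
C=np.array([.4781,-.3051]);YAW=.255
def wheel(W,p=None):
    q=W[...,:2]-C; c,s=np.cos(YAW),np.sin(YAW)
    x=c*q[...,0]+s*q[...,1]; y=-s*q[...,0]+c*q[...,1]; z=W[...,2]-.06
    r=np.hypot(x,z); a=np.degrees(np.arctan2(x,z))
    m=(abs(y)<.016)&(r>.046)&(r<.060)&(z>0)
    A=np.sort(a[m])
    for g in np.split(A,np.where(np.diff(A)>6)[0]+1):
        if len(g)>5: print('fin',len(g),'med %.1f  range %.1f %.1f'%(np.median(g),g[0],g[-1]),'frac mod45: joint*deg-22.5 = %.1f'%((np.median(g)+22.5)%45))
    for g in range(-80,81,5):
        pass
    mm=(abs(y)<.016)&(r>.054)&(r<.060)&(z>0); print('tipsA',np.round(np.sort(a[mm])[::max(1,mm.sum()//20)],0))
E
python3 -c "
from h import *
wheel(np.load('w10.npy'))"
```

```text
fin 350 med -64.2  range -69.6 -61.5 frac mod45: joint*deg-22.5 = 3.3
fin 314 med -20.5  range -24.8 -18.3 frac mod45: joint*deg-22.5 = 2.0
fin 446 med 20.2  range 18.0 25.4 frac mod45: joint*deg-22.5 = 42.7
fin 440 med 64.4  range 61.5 70.6 frac mod45: joint*deg-22.5 = 41.9
tipsA [-70. -66. -64. -63. -24. -23. -22. -21. -20. -20.  19.  20.  20.  21.
  22.  23.  24.  63.  64.  65.  69.]
```

>>> carry_out(commands=[1,3,0.7,-2,0,0,0.025,1,6,1.4,-4,0,0,0.025,1,8.4,2,-6,0,0,0.025,1,8.4,2,-7.7,0,0,0.025,1,8.4,2,-7.7,0,0,0.025,1,8.4,2,-7.7,0,0,0.025])

```text
time_s: 34.87
ee_pos: [0.4448, -0.3139, 0.1497]
eef_rot: [3.125, -0.009, -1.305]
force: [0.1, 0.6, 1.3]
grip_width: 0.0002
```

```bash
cat >> h.py <<'E'
def loc():
    o=st(); q=o['ee_pos'][:2]-C; c,s=np.cos(YAW),np.sin(YAW)
    print('local mm',np.round([1e3*(c*q[0]+s*q[1]),1e3*(-s*q[0]+c*q[1]),1e3*(o['ee_pos'][2]-.06)],1))
E
python3 -c "
from h import *
loc()"
```

```text
t 34.8667 p [ 0.4448 -0.3139  0.1497] r [ 3.125 -0.009 -1.305] q [-0.672  0.342  1.601 -0.02   1.202  0.64 ] w 0.0002 F [0.1 0.6 1.3]
local mm [-34.5  -0.1  89.7]
```

>>> carry_out(commands=[1,0,0,-2,0,0,0,1,0,0,-4,0,0,0,1,0,0,-5.1,0,0,0,1,0,0,-5.3,0,0,0,1,0,0,-5.3,0,0,0])

```text
time_s: 35.28
ee_pos: [0.4447, -0.3142, 0.0973]
eef_rot: [3.125, -0.009, -1.305]
force: [0.4, -1.1, -0.1]
grip_width: 0.0002
```

Free insertion. Now I'll push along the arc.

>>> carry_out(commands=[1,0.92,0.24,0.6,0,0,0,1,1.89,0.49,1,0,0,0,1,2.66,0.69,1.15,0,0,0,1,3.34,0.87,1.2,0,0,0,1,4.11,1.07,1.15,0,0,0,1,4.79,1.25,1,0,0,0,1,5.47,1.42,0.6,0,0,0,1,5.95,1.55,0.2,0,0,0,1,6.34,1.65,-0.1,0,0,0,1,6.34,1.65,-0.1,0,0,0,1,6.34,1.65,-0.1,0,0,0])

```text
time_s: 36.2
ee_pos: [0.5081, -0.2975, 0.0959]
eef_rot: [3.125, -0.009, -1.305]
force: [0.4, -0.9, 0.8]
grip_width: 0.0005
```

>>> carry_out(commands=[1,-0.3,0,1,0,0,0,1,-0.3,0,4,0,0,0,1,-3,-0.8,8,0,0,0,1,-7,-1.8,11,0,0,0,1,-11,-2.8,13,0,0,0,1,-15,-3.8,13,0,0,0,1,-18,-4.6,13,0,0,0,1,-18,-4.6,13,0,0,0,1,-18,-4.6,13,0,0,0])

```text
time_s: 36.95
ee_pos: [0.3263, -0.3442, 0.2274]
eef_rot: [3.126, -0.011, -1.308]
force: [0.8, 1.0, -0.6]
grip_width: 0.0004
```

```bash
python3 -c "
from h import *
loc()
p,d,i=shot('wrist','w11');W=cloud(d,i);wheel(W)
u,v=proj([C[0],C[1],.09],i).astype(int);print(u,v)
cv2.imwrite('pics/w11b.png',cv2.resize(p[max(v-60,0):v+60,u-80:u+80],(640,480)))"
```

```text
t 36.95 p [ 0.3263 -0.3442  0.2274] r [ 3.126 -0.011 -1.308] q [-0.878  0.111  1.697 -0.02   1.331  0.434] w 0.0004 F [ 0.8  1.  -0.6]
local mm [-156.8    0.4  167.4]
fin 293 med -80.2  range -83.8 -78.0 frac mod45: joint*deg-22.5 = 32.3
fin 356 med -34.6  range -40.2 -32.7 frac mod45: joint*deg-22.5 = 32.9
fin 358 med 6.0  range 4.9 9.3 frac mod45: joint*deg-22.5 = 28.5
tipsA [-84. -82. -39. -39. -38. -37. -37. -36. -35. -35. -34.   5.   6.   6.
   6.   7.   7.   8.   8.   8.   9.]
256 20
```

View pics/w11b.png

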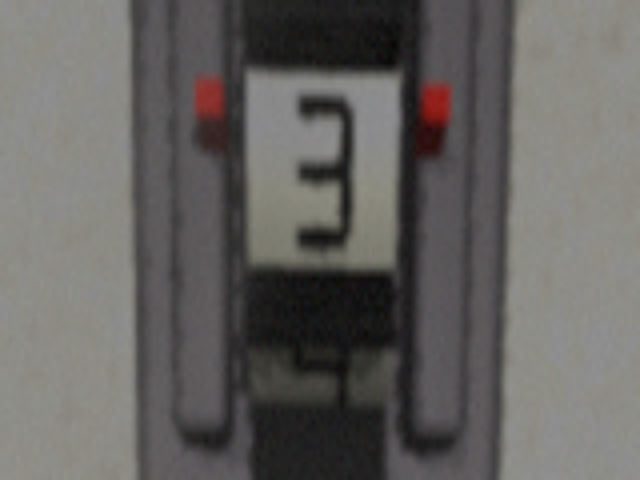

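>>> carry_out(commands=[1,3.5,0.9,-2,0,0,0,1,7,1.8,-4,0,0,0,1,10.7,2.8,-6,0,0,0,1,10.7,2.8,-7.7,0,0,0,1,10.7,2.8,-7.7,0,0,0,1,10.7,2.8,-7.7,0,0,0])

```text
time_s: 37.5
ee_pos: [0.4351, -0.315, 0.1494]
eef_rot: [3.124, -0.008, -1.305]
force: [0.4, -0.4, 0.9]
grip_width: -0.0
```

```bash
python3 -c "
from h import *
loc()"
```

```text
t 37.5 p [ 0.4351 -0.315   0.1494] r [ 3.124 -0.008 -1.305] q [-0.685  0.327  1.621 -0.02   1.197  0.628] w -0.0 F [ 0.4 -0.4  0.9]
local mm [-44.1   1.3  89.4]
```

>>> carry_out(commands=[1,-0.24,-0.2,0,0,0,0,1,-0.24,-0.2,-2,0,0,0,1,-0.24,-0.2,-4,0,0,0,1,-0.24,-0.2,-5.6,0,0,0,1,-0.24,-0.2,-6.4,0,0,0,1,-0.24,-0.2,-6.4,0,0,0])

```text
time_s: 38.0
ee_pos: [0.4321, -0.3172, 0.0851]
eef_rot: [3.124, -0.008, -1.306]
force: [0.2, -0.3, 0.4]
grip_width: 0.0002
```

```bash
python3 -c "
from h import *
loc()"
```

```text
t 38.0 p [ 0.4321 -0.3172  0.0851] r [ 3.124 -0.008 -1.306] q [-0.692  0.404  1.681 -0.022  1.061  0.625] w 0.0002 F [ 0.2 -0.3  0.4]
local mm [-47.5  -0.1  25.1]
```

>>> carry_out(commands=[1,0.92,0.24,0.85,0,0,0,1,1.69,0.44,1.5,0,0,0,1,2.47,0.64,1.9,0,0,0,1,3.24,0.84,2.15,0,0,0,1,3.92,1.02,2.2,0,0,0,1,4.6,1.2,2.2,0,0,0,1,5.0,1.31,2.15,0,0,0,1,5.0,1.31,2.15,0,0,0,1,5.0,1.31,2.15,0,0,0])

```text
time_s: 38.75
ee_pos: [0.4822, -0.3038, 0.1063]
eef_rot: [3.124, -0.007, -1.306]
force: [-0.0, 0.1, 0.3]
grip_width: -0.0
```

```bash
python3 -c "
from h import *
loc()"
```

```text
t 38.75 p [ 0.4822 -0.3038  0.1063] r [ 3.124 -0.007 -1.306] q [-0.618  0.446  1.564 -0.02   1.138  0.697] w -0.0 F [-0.   0.1  0.3]
local mm [ 4.3  0.2 46.3]
```

>>> carry_out(commands=[1,-0.3,0,0.5,0,0,0,1,-0.5,-0.1,4,0,0,0,1,-2,-0.5,8,0,0,0,1,-5,-1.3,11,0,0,0,1,-9,-2.3,11,0,0,0,1,-12,-3.2,11,0,0,0,1,-12,-3.2,11,0,0,0,1,-12,-3.2,11,0,0,0])

```text
time_s: 39.42
ee_pos: [0.361, -0.3362, 0.217]
eef_rot: [3.124, -0.008, -1.308]
force: [0.8, -0.2, 0.6]
grip_width: 0.0004
```

```bash
python3 -c "
from h import *
loc()
p,d,i=shot('wrist','w12');W=cloud(d,i);wheel(W)
u,v=proj([C[0],C[1],.09],i).astype(int);print(u,v)
cv2.imwrite('pics/w12b.png',cv2.resize(p[max(v-60,0):v+60,u-80:u+80],(640,480)))"
```

```text
t 39.4167 p [ 0.361  -0.3362  0.217 ] r [ 3.124 -0.008 -1.308] q [-0.814  0.165  1.659 -0.02   1.318  0.5  ] w 0.0004 F [ 0.8 -0.2  0.6]
local mm [-121.1   -0.6  157. ]
fin 346 med -66.8  range -73.1 -63.8 frac mod45: joint*deg-22.5 = 0.7
fin 339 med -22.2  range -26.7 -20.0 frac mod45: joint*deg-22.5 = 0.3
fin 480 med 18.6  range 16.9 24.2 frac mod45: joint*deg-22.5 = 41.1
fin 455 med 62.6  range 60.0 65.2 frac mod45: joint*deg-22.5 = 40.1
tipsA [-73. -68. -67. -26. -25. -24. -23. -23. -22. -21.  18.  19.  19.  20.
  21.  22.  22.  23.  62.  63.  64.]
255 58
```

View pics/w12b.png

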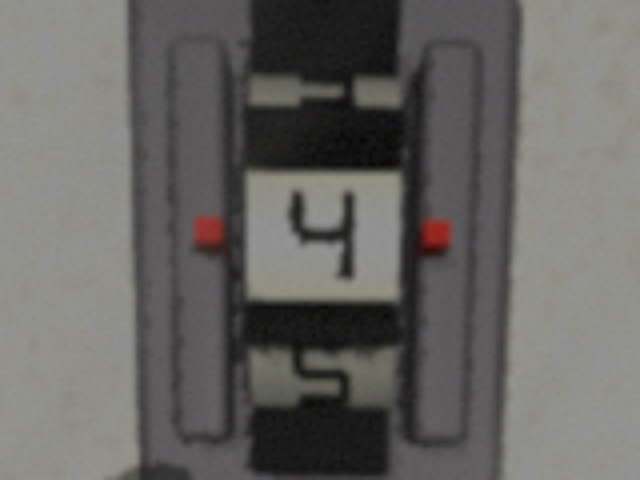

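The 4 sits level with both pointers: digit patch centre at row 236, pointers at row 235. Last check of the whole scene before handing in.

```bash
python3 - <<'E'
from h import *
p,t=reds()
t,dt,it=shot('top');W2=cloud(dt,it)
for c,lo,hi in(('orange',.04,.08),('blue',.05,.08)):
    for x in blobs(hsvmask(t,c),W2,lo,hi,15): print('T',c,*x)
s,_,_=shot('side')
cv2.imwrite('pics/fin.png',np.hstack([cv2.resize(t[120:300,130:430],(400,300)),cv2.resize(s[100:290,130:330],(400,300))]))
E
```

```text
t 39.4667 p [ 0.362  -0.3359  0.2167] r [ 3.124 -0.007 -1.307] q [-0.812  0.167  1.658 -0.02   1.318  0.5  ] w 0.0005 F [-0.   0.3  0. ]
T 153 [145.8 139.4] [0.7166 0.3323 0.1598] [32.7 34.2]
T 326 [243.8 178.9] [0.6295 0.0939 0.1024] [64.1 50.2]
T 334 [307.1 184.3] [ 0.6153 -0.0654  0.1027] [50.6 63.2]
T 336 [241.9 206.8] [0.5581 0.0981 0.1035] [60.9 51. ]
T 341 [305.5 212.1] [ 0.5448 -0.0605  0.1025] [59.2 47.8]
T orange 849 [405.4 152.5] [ 0.7072 -0.3268  0.0538] [array([ 707.4, -327. ]), array([84.6, 86.4]), np.float64(45.0)]
T orange 239 [296.3 248.4] [ 0.455  -0.0379  0.0568] [array([454.6, -38.3]), array([49. , 38.4]), np.float64(88.4)]
T blue 238 [245.8 245.2] [0.4628 0.0915 0.0568] [array([462.9,  91.4]), array([49.3, 38.3]), np.float64(86.6)]
```

View pics/fin.png

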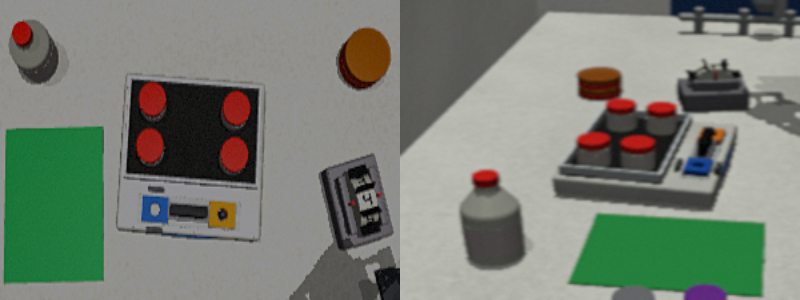

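The picture shows four upright pots on the tray, an empty mat, orange on the pin, blue in the yoke and the 4 on top. The jug and dishes haven't moved.

```bash
python3 -c "
from h import *
print(ticket.hand_in())"
```

```text
the job is handed in; nothing more can be done
None
```

The job is done in the order asked and handed in at about 39.5 s of simulated time; the hand-in gives no verdict.

- **Retaining arm:** I lifted it off the pin and turned it end for end, setting it down on the table halfway to regrasp because the last joint cannot turn 180°. It now has its orange end on the pin and its blue end in the yoke. Both ends read about 57 mm at the top face, the same as before I moved it, so it is fully down.
- **Pots:** All four red-capped pots now stand upright on the tray, and the mat is empty. One was knocked aside partway through, so I measured it again before gripping it. Caps read 102–104 mm, against 105 mm expected.
- **Timer:** I pushed the thumbwheel in two strokes and the 4 is on top between the red pointers. The digit is level with the pointers in the picture. The fin positions put it about 1.5–2° short of exact centre, and I left it there.
- **Left alone:** The jug, the dishes and the grey and purple look-alikes were not touched.

The top and wrist cameras disagreed by about 2 mm. I worked from the wrist camera, which matched where the gripper closed.

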